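# Take the still-life photograph with three light taps

### The arm

A 6-joint arm with a two-finger parallel gripper is mounted at the origin on the work surface; the furniture and walls round the work are solid. World frame = base frame: x ahead of the robot, y to its left, z up, the work surface at z = 0. Lengths are in m, angles in rad, forces in N, time in s.
With the tool pointing down it reaches from about 0.25 to 0.725 m from the base axis. Payload 4 kg.
Tool frame: the origin (TCP) lies midway between the tips of the shut fingers; the grasp point (between the pads) lies 19 mm behind it; x points along the fingers, y is the direction in which the jaws open and shut, and the axes are right-handed (so a half turn about x gives the same grasp; the last joint's range is limited). The gripper opens to 85 mm and grips with 20 to 120 N. Pads are 22 mm wide; open, the fingers measure 114 mm over their backs; the gripper's body (76 mm by 85 mm) begins 54 mm behind the grasp point. The pads swing forward as they close: fully open they stand 13 mm farther back than shut.
Start: joints at [1.112, 0.241, 0.005, 1.335, 0, 1.571], TCP at [0.221, 0.448, 0.231] pointing down, gripper open.
Joint ranges: [-2.72, 2.72], [-1.05, 1.87], [-1.09, 1.28], [-1.99, 2.15], [-1.42, 1.44], [-3.14, 3.14]. Speed limits (rad/s): [2.79, 2.79, 3.14, 3.14, 3.14, 3.14].

### API

Orientations are given as a unit quaternion [x, y, z, w].
In Python, from workcell import * gives the robot as it stands.
- The arm moves only by the tool play_rows, never from a script. Its argument "plan" is a list of rows, each a list of 7 numbers: the shift along the tool's x, y, z in mm, then the turn, a rotation vector about the tool's x, y, z in rad, then the closure, from -1 (fully open) to 1 (shut). In form: [[x, y, z, rx, ry, rz, grip], ...]. A call has 1 to 20 rows; each row shifts and turns the commanded pose from where the row before left it, along the tool's axes as they then stand; what a row does not reach is not made up. A row lasts 1/12 s, in which the tool goes at most 41.7 mm and 7.16 degrees, less where a joint would pass 70% of its speed; a pose out of reach is approached as far as the arm can. A call with a gripper value outside its range is refused whole. The fingers move at their own pace and stop on an object; the grip force is fixed at half the most. Time passes only in rows, so rows that do not move let the fingers close. It gives the time, the measured TCP pose, the force and the opening at its end, in the units of the state.
- get_obs(): the state, without advancing time (a new reading comes with each control period).
- camera(name): name is "side" or "top" or "wrist"; returns a dict with "frame" (400x640x3 uint8, red, green, blue), "depth" (400x640 float32, m along the optical axis (not along the pixel's ray), 0 where there is no reading), "fx", "fy", "cx", "cy" (pixels), "camera_from_world" (4x4, takes a point from world to camera coordinates). Camera axes: x right, y up, looking along -z (the intrinsics and any distortion apply to the point x, -y, -z); pixel columns grow to the right and rows downward; lengths in m; the calibration is good to about 2 mm. A picture is of the moment at which its call begins.
- job_done(): hands the job in, once; it reports no verdict.
Trained networks look in a picture, given as the dict that the camera call returned (one of the last four; its "shot" number tells which), for a name from the list of things; names that differ only in an ending like _2 or _b are one class to them, and where a whole thing is asked for, a point or a joint stands for the part that bears it (a point fixed in the world has none). Each returns a list of dicts, best first, with "confidence" (0 to 1); they miss things now and then, are a little off and sometimes report something else, mostly with a low value. They report only what shows in the picture. A call takes as long as a camera call.
- search_frame(thing, picture): "centre" ([x, y, z] in m, in world coordinates, good to about 4 mm: the middle of the surface that is visible of it).
- pinpoint(thing, picture): "centre" ([x, y, z] in m, in world coordinates, good to about 4 mm: a listed point, or the origin of a listed thing).
The state is a dict: "clock": time; "joint_pos": joint angles; "joint_vel": joint speeds; "tau": joint torques, N m; "eef_pos": TCP position; "tool_rot": TCP orientation; "ft_force": force on the tool from outside, world axes, zero at the start; "ft_torque": the same for the moment, N m; "grip_width": finger opening in m.
Only numpy, scipy, OpenCV 4.12 (cv2) and the standard library are available. Lean on these libraries where they do the work, as an engineer would, in place of code of your own. Each camera call takes 0.05 s, during which the arm holds its last target. There are 200 camera calls.

### The job

Take the still-life photograph: with the tip of the closed gripper, lightly press down the round key of the power unit, then the long bar key of the lamp unit (both latch and stay down), and last the small square key of the shutter unit for a moment, letting it spring back up. Keep to that order and use a light touch. Pick nothing up, and leave the three units, the bottles and the other things standing where they are.

Things in the scene. Friction and masses are not known exactly. Their poses are not given: they have to be found in the camera images.
- power_unit: nearly square grey box 84 x 84 x 46 mm on rubber feet, the switch of the photo set; one round black key in an aluminium ring in the middle of its top, vents in its -x side. Loose, 0.5 kg. Origin: centre of its underside; x, y along the sides, z up
- lamp_unit: grey box 66 x 90 x 46 mm (x, y, z) on rubber feet, the switch of the lamp; one long black bar key in the middle of its top, along the box's y. Loose, 0.5 kg. Origin: centre of its underside; x, y along the sides, z up
- shutter_unit: grey box 80 x 62 x 46 mm (x, y, z) on rubber feet, the remote release of the camera; one small square black key, 12 mm to the -x side of the middle of its top, and a flat round glass window at the +x side, which is no key. Loose, 0.5 kg. Origin: centre of its underside; x, y along the sides, z up
- power_key (a joint): round key of the power unit, 34 mm across. Value 0 = up (12 mm above the box's top), 0.008 = fully down (4 mm above it); pushed straight down against about 2.5 N, then a hard stop; it latches by friction, staying where it is left, and counts as on past 0.005. A push over 30 N is too hard.
- power_key_top (a point): centre of the top face of the round key of the power unit, 34 mm across; sinks with the key (58 mm above the table when up)
- lamp_key (a joint): bar key of the lamp unit, 18 x 56 mm. Value 0 = up (12 mm above the box's top), 0.008 = fully down (4 mm above it); pushed straight down against about 2.5 N, then a hard stop; it latches by friction, staying where it is left, and counts as on past 0.005. A push over 30 N is too hard.
- lamp_key_top (a point): centre of the top face of the bar key of the lamp unit, 18 x 56 mm; sinks with the key (58 mm above the table when up)
- shutter_key (a joint): square key of the shutter unit, 18 x 18 mm. Value 0 = up (12 mm above the box's top), 0.008 = fully down (4 mm above it); a spring resists with about 1.5 N at the top and 3 N at the bottom, then a hard stop; it springs back up when let go. The picture is taken past 0.005. A push over 30 N is too hard
- shutter_key_top (a point): centre of the top face of the square key, 18 x 18 mm; sinks with the key (58 mm above the table when up)
- ink_a: bystander: squat black ink bottle, 42 mm across, 60 mm high, origin at the centre of its foot
- ink_d: bystander: amber dropper bottle with black teat, 42 mm across, 95 mm high, origin at the centre of its foot
- eraser: bystander: eraser 25 x 43 x 15 mm, origin at the centre of its underside
- thread_spool: bystander: cotton spool standing upright, 31 mm across, 40 mm high, origin at the centre of its foot

How it is judged:
By the outcome, as a careful person would: the job done as asked, in the order asked, and still so for the second after the job is handed in, with the robot touching nothing.
It also fails if it takes over 56 s, if anything falls off the work surface, if the arm or the gripper's body presses on something with over 40 N, if the wrist force passes 120 N, or if a joint passes its speed limit or range.

## Working session

There is one attempt and no reset: what is moved stays moved. The work goes in short steps, Python scripts to look and compute and a tool call to move; the robot and the scene stay as the last step left them, time stands still between calls to the robot, and variables do not carry over. Pictures are saved under pics/ and viewed, about 8 in all and at most 12, crops included, and the job is handed in when it is done.

Besides the shell and the picture viewer there is one more tool, called as name(argument=value, ...), one argument or row to a line, values as JSON. play_rows: Moves the arm, as the interface text tells. Its arguments: {"type":"object","properties":{"plan":{"type":"array","items":{"type":"array","items":{"type":"number"}}}},"required":["plan"]}

```bash
mkdir -p pics; cat > h.py <<'E'
from workcell import *
import numpy as np, cv2
def save(c,n): cv2.imwrite('pics/'+n,c['frame'][:,:,::-1])
def world(c,u,v):
    d=c['depth'][v,u]; p=np.array([(u-c['cx'])/c['fx']*d,-(v-c['cy'])/c['fy']*d,-d,1])
    return (np.linalg.inv(c['camera_from_world'])@p)[:3]
E
python3 - <<'E'
from h import *
np.set_printoptions(precision=4,suppress=True)
o=get_obs(); print(o['clock'],o['eef_pos'],o['tool_rot'],o['ft_force'],o['grip_width'])
t=camera('top'); save(t,'top.png'); s=camera('side'); save(s,'side.png')
for n in ['power_key_top','lamp_key_top','shutter_key_top','power_unit','lamp_unit','shutter_unit','ink_a','ink_d','eraser','thread_spool']:
    for c in (t,s): print(n,[(np.round(r['centre'],4),round(r['confidence'],2)) for r in pinpoint(n,c)[:2]])
print(get_obs()['clock'])
E
```

```text
0.0 [0.2212 0.4477 0.2304] [ 0.1601  0.6887 -0.1615  0.6884] [-0.1317 -0.171  -0.9834] 0.08510149434832116
power_key_top [(array([ 0.4743, -0.0006,  0.0584]), 0.48)]
power_key_top [(array([ 0.473 , -0.0048,  0.0609]), 0.7)]
lamp_key_top [(array([ 0.4272, -0.2967,  0.0577]), 0.69)]
lamp_key_top [(array([ 0.4235, -0.2922,  0.057 ]), 0.6)]
shutter_key_top [(array([ 0.4271, -0.294 ,  0.0531]), 0.72), (array([0.4337, 0.2495, 0.0619]), 0.57)]
shutter_key_top [(array([0.4356, 0.244 , 0.0615]), 0.6)]
power_unit [(array([0.5055, 0.1374, 0.0032]), 0.71), (array([ 0.4746,  0.    , -0.0023]), 0.7)]
power_unit []
lamp_unit [(array([ 0.4279, -0.2936, -0.0002]), 0.66)]
lamp_unit [(array([ 0.4265, -0.2963,  0.0032]), 0.85), (array([ 0.3965, -0.1327,  0.0002]), 0.23)]
shutter_unit [(array([ 0.4417,  0.2421, -0.0024]), 0.81)]
shutter_unit [(array([ 0.4388,  0.2453, -0.0047]), 0.66)]
ink_a [(array([ 0.4036,  0.1449, -0.0011]), 0.67), (array([ 0.3946, -0.1322, -0.0026]), 0.65)]
ink_a [(array([0.4041, 0.1444, 0.0008]), 0.78), (array([ 0.3986, -0.1305, -0.0011]), 0.6)]
ink_d [(array([ 0.4036,  0.1449, -0.0011]), 0.67), (array([ 0.3946, -0.1322, -0.0026]), 0.65)]
ink_d [(array([0.4041, 0.1444, 0.0008]), 0.78), (array([ 0.3986, -0.1305, -0.0011]), 0.6)]
eraser [(array([ 0.5081, -0.1468,  0.0023]), 0.54)]
eraser [(array([ 0.5076, -0.1457, -0.0021]), 0.61)]
thread_spool [(array([ 0.5043,  0.1376, -0.0006]), 0.55)]
thread_spool [(array([ 0.5021,  0.1405, -0.0018]), 0.5)]
1.1
```

View pics/top.png

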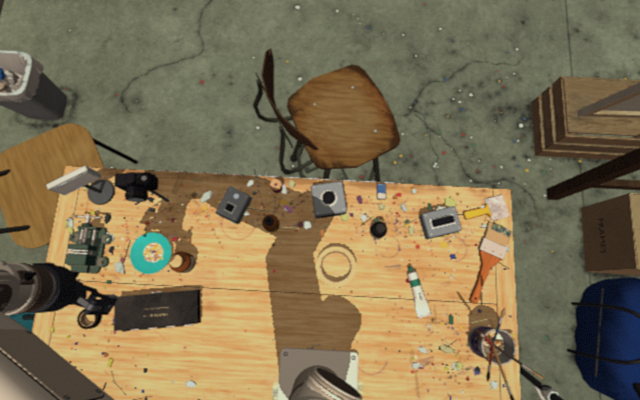

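View pics/side.png

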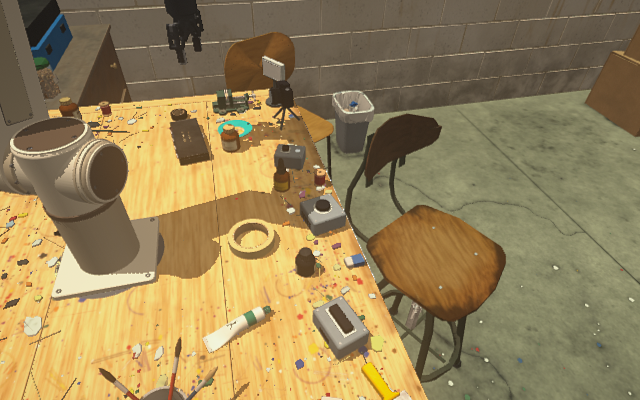

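Pictures 1 and 2: in the top view the shutter unit is at (233,203), the power unit at (329,198) and the lamp unit at (441,222). The ink bottles stand between them. Next I'll refine the key centres from depth.

```bash
python3 - <<'E'
from h import *
np.set_printoptions(precision=4,suppress=True)
o=get_obs()
from scipy.spatial.transform import Rotation as R
print(R.from_quat(o['tool_rot']).as_matrix())
cs=[camera('top'),camera('side')]
for c in cs:
    v,u=np.mgrid[:400,:640]; d=c['depth']
    P=np.stack([(u-c['cx'])/c['fx']*d,-(v-c['cy'])/c['fy']*d,-d,np.ones_like(d)],-1)@np.linalg.inv(c['camera_from_world']).T
    P=P[...,:3]; ok=d>0
    for n,x,y in [('power',.474,-.001),('lamp',.427,-.295),('shutter',.4345,.247)]:
        near=ok&(np.hypot(P[...,0]-x,P[...,1]-y)<.075)
        for lo,hi in [(.04,.051),(.053,.065)]:
            q=P[near&(P[...,2]>lo)&(P[...,2]<hi)]
            if len(q)<4: print(n,lo,'few',len(q)); continue
            r=cv2.minAreaRect(q[:,:2].astype(np.float32)*1000)
            print(n,lo,len(q),'mean',q.mean(0),'rect',r)
    tall=ok&(P[...,2]>.1)&(P[...,0]>.25)&(P[...,0]<.6)&(abs(P[...,1])<.4)
    q=P[tall]; print('tall',len(q), q.min(0) if len(q) else '',q.max(0) if len(q) else '')
t=cs[0]
cr=[cv2.resize(t['frame'][y-25:y+25,x-30:x+30],None,fx=4.4,fy=4.4,interpolation=cv2.INTER_CUBIC) for x,y in [(329,198),(441,222),(233,203)]]
cv2.imwrite('pics/crops.png',np.hstack(cr)[:,:,::-1])
E
```

```text
[[ 0.      0.4429  0.8966]
 [ 0.      0.8966 -0.4429]
 [-1.      0.      0.    ]]
power 0.04 873 mean [ 0.4725 -0.001   0.046 ] rect ((474.3025207519531, -1.0053138732910156), (83.91010284423828, 83.49886322021484), 11.697189331054688)
power 0.053 138 mean [ 0.4735 -0.0011  0.0581] rect ((475.4810485839844, -1.4719772338867188), (35.05876922607422, 30.618881225585938), 3.032782793045044)
lamp 0.04 722 mean [ 0.4278 -0.2904  0.0456] rect ((428.813720703125, -292.2725524902344), (65.691650390625, 89.79324340820312), 16.16568374633789)
lamp 0.053 157 mean [ 0.4287 -0.2917  0.0576] rect ((429.3651123046875, -291.68682861328125), (19.111675262451172, 55.164676666259766), 17.634000778198242)
shutter 0.04 665 mean [0.4455 0.2436 0.0461] rect ((446.01165771484375, 245.06341552734375), (62.341712951660156, 79.87357330322266), 67.90532684326172)
shutter 0.053 50 mean [0.4346 0.2488 0.0576] rect ((434.56011962890625, 249.85214233398438), (19.134262084960938, 16.84564971923828), 67.0707778930664)
tall 58 [0.5869 0.035  0.1001] [0.6    0.0646 0.1373]
power 0.04 750 mean [ 0.4705 -0.0105  0.0446] 
[... 221 characters left out ...]
, 33.72859191894531), 15.887214660644531)
lamp 0.04 1348 mean [ 0.4262 -0.3011  0.0447] rect ((427.5009765625, -296.0762023925781), (65.20193481445312, 88.83778381347656), 16.731536865234375)
lamp 0.053 297 mean [ 0.4274 -0.2973  0.0565] rect ((427.6336975097656, -295.8500061035156), (18.36233139038086, 56.110557556152344), 16.02129554748535)
shutter 0.04 347 mean [0.4444 0.2358 0.0443] rect ((444.7580261230469, 241.6480712890625), (65.95022583007812, 78.01978302001953), 66.8888168334961)
shutter 0.053 29 mean [0.4323 0.2446 0.0556] rect ((432.6625671386719, 245.70199584960938), (17.259702682495117, 16.652633666992188), 67.29013061523438)
tall 51 [0.5853 0.0305 0.1001] [0.5981 0.0602 0.1378]
```

View pics/crops.png

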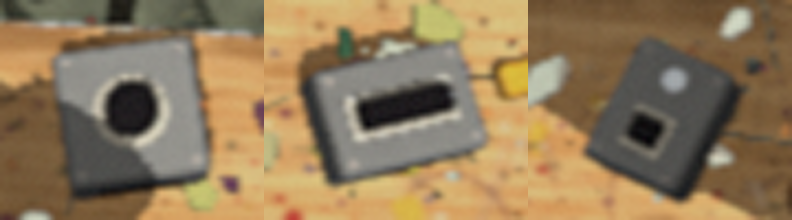

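Picture 3: all three keys show clearly: round, bar, and square on its -x side. The rectangles measured from depth match the given sizes. The averaged key centres are power (0.4735,-0.003), lamp (0.428,-0.2935) and shutter (0.4335,0.247). I'll shut the gripper, turn the tool so y = world x and z = world -y, then move above the power unit.

play_rows(
  plan=[
    [0,0,0,0.1236,0,0,1],
    [0,0,0,0.1236,0,0,1],
    [0,0,0,0.1236,0,0,1],
    [0,0,0,0.1236,0,0,1],
    [0,0,0,0.1236,0,0,1],
    [0,0,0,0.1236,0,0,1],
    [0,0,0,0.1236,0,0,1],
    [0,0,0,0.1236,0,0,1],
    [0,0,0,0.1236,0,0,1],
    [0,0,0,0,0,0,1],
  ],
)

```text
clock: 2.03
eef_pos: [0.2214, 0.4483, 0.2313]
tool_rot: [0.501, 0.499, -0.501, 0.499]
ft_force: [-0.7, 0.4, -0.7]
grip_width: -0.0
```

play_rows(
  plan=[
    [0,18,32,0,0,0,1],
    [0,18,32,0,0,0,1],
    [0,18,32,0,0,0,1],
    [0,18,32,0,0,0,1],
    [0,18,32,0,0,0,1],
    [0,18,32,0,0,0,1],
    [0,18,32,0,0,0,1],
    [0,18,32,0,0,0,1],
    [0,18,32,0,0,0,1],
    [0,18,32,0,0,0,1],
    [0,18,32,0,0,0,1],
    [0,18,32,0,0,0,1],
    [0,18,33,0,0,0,1],
    [0,18,33,0,0,0,1],
    [0,0,0,0,0,0,1],
    [0,0,0,0,0,0,1],
  ],
)

```text
clock: 3.37
eef_pos: [0.4737, -0.0035, 0.231]
tool_rot: [-0.5, -0.5, 0.501, -0.499]
ft_force: [-0.1, 0.1, -1.2]
grip_width: 0.0003
```

play_rows(
  plan=[
    [30,0,0,0,0,0,1],
    [30,0,0,0,0,0,1],
    [30,0,0,0,0,0,1],
    [30,0,0,0,0,0,1],
    [20,0,0,0,0,0,1],
    [15,0,0,0,0,0,1],
    [0,0,0,0,0,0,1],
    [0,0,0,0,0,0,1],
  ],
)

```text
clock: 4.03
eef_pos: [0.4721, -0.0007, 0.076]
tool_rot: [0.499, 0.501, -0.5, 0.5]
ft_force: [0.9, -0.9, 0.9]
grip_width: 0.0003
```

```bash
python3 - <<'E'
from h import *
w=camera('wrist'); s=camera('side')
cr=lambda f,x,y:cv2.resize(f[y-50:y+50,x-50:x+50],(400,400),interpolation=cv2.INTER_CUBIC)
im=np.hstack([cv2.resize(w['frame'],(400,250)),]); im=np.vstack([im,np.zeros((150,400,3),np.uint8)])
cv2.imwrite('pics/p4.png',np.hstack([im,cr(s['frame'],322,200)])[:,:,::-1])
E
```

```text
(no output)
```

View pics/p4.png

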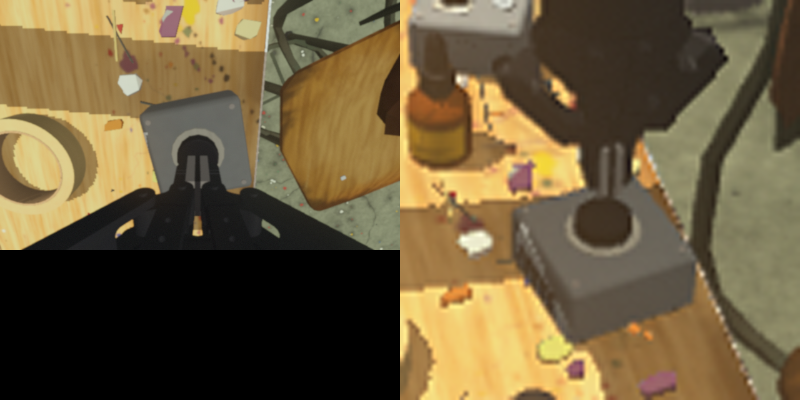

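Picture 4: in the wrist view the tip is over the round key at about (198,150) in the crop. The side crop shows it just above the key with nothing touching. Now I'll lower it slowly.

play_rows(
  plan=[
    [5,0,0,0,0,0,1],
    [5,0,0,0,0,0,1],
    [3,0,0,0,0,0,1],
    [2,0,0,0,0,0,1],
    [2,0,0,0,0,0,1],
    [2,0,0,0,0,0,1],
    [0,0,0,0,0,0,1],
    [0,0,0,0,0,0,1],
  ],
)

```text
clock: 4.8
eef_pos: [0.4732, -0.0019, 0.0572]
tool_rot: [-0.5, -0.5, 0.5, -0.5]
ft_force: [-1.0, -0.1, -0.5]
grip_width: -0.0001
```

play_rows(
  plan=[
    [1,0,0,0,0,0,1],
    [1,0,0,0,0,0,1],
    [1,0,0,0,0,0,1],
    [0,0,0,0,0,0,1],
    [0,0,0,0,0,0,1],
  ],
)

```text
clock: 5.22
eef_pos: [0.4734, -0.0018, 0.0543]
tool_rot: [0.5, 0.5, -0.5, 0.5]
ft_force: [-0.3, -0.6, 0.1]
grip_width: 0.0002
```

play_rows(
  plan=[
    [1,0,0,0,0,0,1],
    [1,0,0,0,0,0,1],
    [0,0,0,0,0,0,1],
    [0,0,0,0,0,0,1],
  ],
)

```text
clock: 5.55
eef_pos: [0.4734, -0.0019, 0.0522]
tool_rot: [0.5, 0.5, -0.5, 0.5]
ft_force: [0.1, -0.9, 0.1]
grip_width: -0.0002
```

play_rows(
  plan=[
    [1,0,0,0,0,0,1],
    [1,0,0,0,0,0,1],
  ],
)

```text
clock: 5.72
eef_pos: [0.4734, -0.0018, 0.0504]
tool_rot: [0.5, 0.5, -0.5, 0.5]
ft_force: [-0.6, 0.1, 2.2]
grip_width: 0.0
```

```bash
python3 - <<'E'
from h import *
for i in range(3):
    w=camera('wrist'); o=get_obs(); print(o['clock'],np.round(o['ft_force'],2),np.round(o['eef_pos'],4))
s=camera('side')
cr=lambda f,x,y,r:cv2.resize(f[y-r:y+r,x-r:x+r],(400,400),interpolation=cv2.INTER_CUBIC)
cv2.imwrite('pics/p5.png',np.hstack([cr(w['frame'],320,240,70),cr(s['frame'],322,205,30)])[:,:,::-1])
E
```

```text
5.7667 [ 0.24 -0.84  1.37] [ 0.4734 -0.0018  0.0502]
5.8167 [ 0.41 -0.31  1.11] [ 0.4734 -0.0018  0.0502]
5.8667 [ 1.1  -0.74  0.35] [ 0.4733 -0.0018  0.0502]
```

View pics/p5.png

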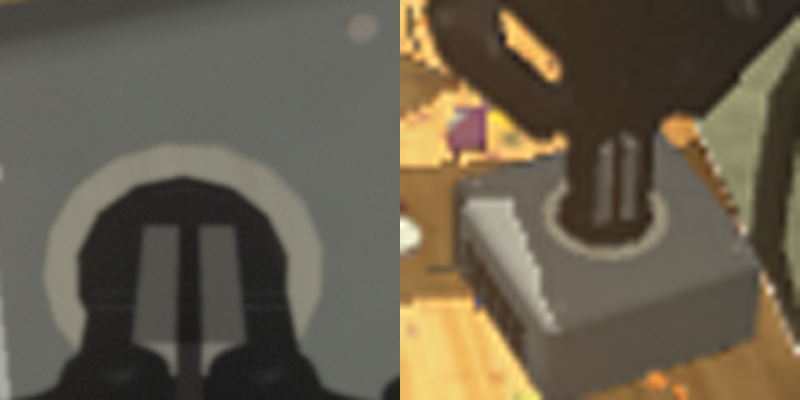

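Picture 5: the tip stands on the round key, well inside its ring. The force rises only while moving, as expected from friction latching. I'll continue in 0.5 mm steps to the stop.

play_rows(
  plan=[
    [0.5,0,0,0,0,0,1],
    [0,0,0,0,0,0,1],
  ],
)

```text
clock: 6.08
eef_pos: [0.4733, -0.0018, 0.05]
tool_rot: [0.5, 0.5, -0.5, 0.5]
ft_force: [-1.6, -0.2, 2.9]
grip_width: -0.0002
```

play_rows(
  plan=[
    [0.5,0,0,0,0,0,1],
    [0,0,0,0,0,0,1],
  ],
)

```text
clock: 6.25
eef_pos: [0.4733, -0.0018, 0.05]
tool_rot: [0.5, 0.5, -0.5, 0.5]
ft_force: [-1.4, 0.1, 7.6]
grip_width: 0.0002
```

play_rows(
  plan=[
    [0.5,0,0,0,0,0,1],
    [0,0,0,0,0,0,1],
  ],
)

```text
clock: 6.42
eef_pos: [0.4733, -0.0018, 0.0499]
tool_rot: [0.5, 0.5, -0.5, 0.5]
ft_force: [-2.4, -0.5, 11.1]
grip_width: -0.0001
```

The hard stop is at z = 0.050 with 11 N, so the power key is fully down. Next I'll lift, cross to the lamp and come down above it.

play_rows(
  plan=[
    [-5,0,0,0,0,0,1],
    [-10,0,0,0,0,0,1],
    [-25,0,0,0,0,0,1],
    [-35,0,0,0,0,0,1],
    [-35,0,0,0,0,0,1],
    [0,-5,32,0,0,0,1],
    [0,-5,32,0,0,0,1],
    [0,-5,32,0,0,0,1],
    [0,-5,32,0,0,0,1],
    [0,-5,32,0,0,0,1],
    [0,-5,32,0,0,0,1],
    [0,-5,32,0,0,0,1],
    [0,-5,32,0,0,0,1],
    [0,-5,36,0,0,0,1],
    [0,0,0,0,0,0,1],
    [35,0,0,0,0,0,1],
    [35,0,0,0,0,0,1],
    [20,0,0,0,0,0,1],
    [0,0,0,0,0,0,1],
    [0,0,0,0,0,0,1],
  ],
)

```text
clock: 8.08
eef_pos: [0.4271, -0.2927, 0.0677]
tool_rot: [0.5, 0.501, -0.5, 0.499]
ft_force: [0.3, 1.0, -0.1]
grip_width: 0.0
```

```bash
python3 - <<'E'
from h import *
w=camera('wrist'); s=camera('side'); t=camera('top')
cr=lambda f,x,y,r:cv2.resize(f[y-r:y+r,x-r:x+r],(260,260),interpolation=cv2.INTER_CUBIC)
cv2.imwrite('pics/p6.png',np.hstack([cr(w['frame'],320,260,130),cr(s['frame'],341,325,40),cr(t['frame'],329,198,30)])[:,:,::-1])
for c in (t,s):
    v,u=np.mgrid[:400,:640]; d=c['depth']
    P=(np.stack([(u-c['cx'])/c['fx']*d,-(v-c['cy'])/c['fy']*d,-d,np.ones_like(d)],-1)@np.linalg.inv(c['camera_from_world']).T)[...,:3]
    n=(d>0)&(np.hypot(P[...,0]-.4733,P[...,1]+.0025)<.012)
    print('power key z',np.median(P[n][:,2]),n.sum())
    q=P[(d>0)&(abs(P[...,0]-.474)<.065)&(abs(P[...,1])<.065)&(P[...,2]>.04)&(P[...,2]<.048)]
    print(cv2.minAreaRect(q[:,:2].astype(np.float32)*1000))
print(get_obs()['eef_pos'])
E
```

```text
power key z 0.050174892867488385 66
((474.101318359375, -1.0595245361328125), (84.26246643066406, 83.66582489013672), 11.835005760192871)
power key z 0.04886642370916694 48
((458.3426818847656, -7.281772613525391), (55.601890563964844, 82.31121063232422), 11.039079666137695)
[ 0.42957692 -0.29447992  0.07066314]
```

View pics/p6.png

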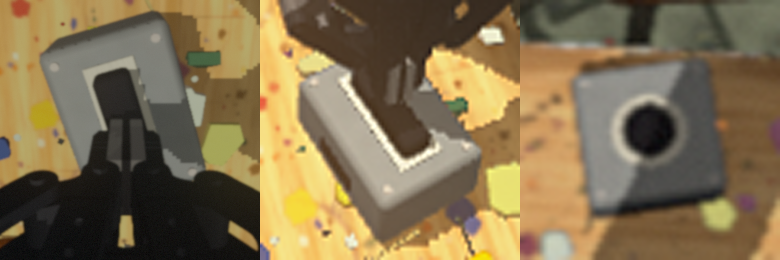

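Picture 6: the power key shows z ≈ 0.050, so it is latched down, and its box hasn't moved. The tip is centred over the bar key with both ends of the bar showing. I'll press down slowly.

play_rows(
  plan=[
    [5,0,0,0,0,0,1],
    [4,0,0,0,0,0,1],
    [2,0,0,0,0,0,1],
    [1,0,0,0,0,0,1],
    [1,0,0,0,0,0,1],
    [1,0,0,0,0,0,1],
    [1,0,0,0,0,0,1],
    [1,0,0,0,0,0,1],
    [0,0,0,0,0,0,1],
  ],
)

```text
clock: 8.98
eef_pos: [0.4284, -0.2939, 0.0527]
tool_rot: [0.5, 0.5, -0.5, 0.5]
ft_force: [0.7, -0.2, 2.1]
grip_width: -0.0001
```

play_rows(
  plan=[
    [1,0,0,0,0,0,1],
    [1,0,0,0,0,0,1],
    [0,0,0,0,0,0,1],
  ],
)

```text
clock: 9.23
eef_pos: [0.4283, -0.2939, 0.0507]
tool_rot: [0.5, 0.5, -0.5, 0.5]
ft_force: [0.8, 0.1, 2.1]
grip_width: 0.0003
```

play_rows(
  plan=[
    [0.5,0,0,0,0,0,1],
    [0.5,0,0,0,0,0,1],
    [0,0,0,0,0,0,1],
  ],
)

```text
clock: 9.48
eef_pos: [0.4283, -0.2939, 0.0501]
tool_rot: [0.5, 0.5, -0.5, 0.5]
ft_force: [0.7, 0.6, 2.9]
grip_width: -0.0002
```

play_rows(
  plan=[
    [0.5,0,0,0,0,0,1],
    [0,0,0,0,0,0,1],
  ],
)

```text
clock: 9.65
eef_pos: [0.4283, -0.2939, 0.05]
tool_rot: [0.5, 0.5, -0.5, 0.5]
ft_force: [-0.7, 1.0, 7.0]
grip_width: 0.0001
```

The lamp key is at its stop (z = 0.050, 7 N). I'll lift and travel to the shutter, then check the lamp key before pressing.

play_rows(
  plan=[
    [-5,0,0,0,0,0,1],
    [-10,0,0,0,0,0,1],
    [-35,0,0,0,0,0,1],
    [-40,0,0,0,0,0,1],
    [-40,0,0,0,0,0,1],
    [0,5,-31,0,0,0,1],
    [0,0,-34,0,0,0,1],
    [0,0,-34,0,0,0,1],
    [0,0,-34,0,0,0,1],
    [0,0,-34,0,0,0,1],
    [0,0,-34,0,0,0,1],
    [0,0,-34,0,0,0,1],
    [0,0,-34,0,0,0,1],
    [0,0,-34,0,0,0,1],
    [0,0,-34,0,0,0,1],
    [0,0,-34,0,0,0,1],
    [0,0,-34,0,0,0,1],
    [0,0,-34,0,0,0,1],
    [0,0,-34,0,0,0,1],
    [0,0,-34,0,0,0,1],
  ],
)

```text
clock: 11.32
eef_pos: [0.4328, 0.2146, 0.1797]
tool_rot: [-0.5, -0.5, 0.5, -0.5]
ft_force: [0.8, -0.8, 0.6]
grip_width: -0.0001
```

play_rows(
  plan=[
    [0,0,-34,0,0,0,1],
    [0,0,0,0,0,0,1],
    [30,0,0,0,0,0,1],
    [35,0,0,0,0,0,1],
    [25,0,0,0,0,0,1],
    [17,0,0,0,0,0,1],
    [0,0,0,0,0,0,1],
    [0,0,0,0,0,0,1],
  ],
)

```text
clock: 11.98
eef_pos: [0.4325, 0.2463, 0.0719]
tool_rot: [-0.499, -0.5, 0.501, -0.5]
ft_force: [0.1, 0.3, -0.0]
grip_width: -0.0001
```

```bash
cat > chk.py <<'E'
from h import *
def cloud(c):
    v,u=np.mgrid[:400,:640]; d=c['depth']
    P=(np.stack([(u-c['cx'])/c['fx']*d,-(v-c['cy'])/c['fy']*d,-d,np.ones_like(d)],-1)@np.linalg.inv(c['camera_from_world']).T)[...,:3]
    P[d==0]=9; return P
def check(c):
    P=cloud(c)
    for n,x,y in [('power',.4733,-.0025),('lamp',.4283,-.2939),('shutter',.4337,.2475)]:
        r=np.hypot(P[...,0]-x,P[...,1]-y)
        q=P[(r<.07)&(P[...,2]>.04)&(P[...,2]<.048)]
        print(n,'key z',round(float(np.median(P[r<.006][:,2])),4),np.round(np.array(cv2.minAreaRect(q[:,:2].astype(np.float32)*1000)[0]),1))
E
python3 - <<'E'
from chk import *
w=camera('wrist'); s=camera('side'); t=camera('top')
cr=lambda f,x,y,r:cv2.resize(f[y-r:y+r,x-r:x+r],(260,260),interpolation=cv2.INTER_CUBIC)
cv2.imwrite('pics/p7.png',np.hstack([cr(w['frame'],320,260,130),cr(s['frame'],290,155,35),cr(t['frame'],441,222,30)])[:,:,::-1])
check(t);check(s)
print(get_obs()['eef_pos'])
E
```

```text
power key z 0.0495 [474.   -1.2]
lamp key z 0.0502 [ 428.9 -292.2]
shutter key z 0.522 [444.5 241.5]
power key z 0.0494 [472.3  -3.7]
lamp key z 0.0486 [ 427.7 -296.1]
shutter key z 0.0571 [444.4 242.5]
[0.43467749 0.24769525 0.07408302]
```

View pics/p7.png

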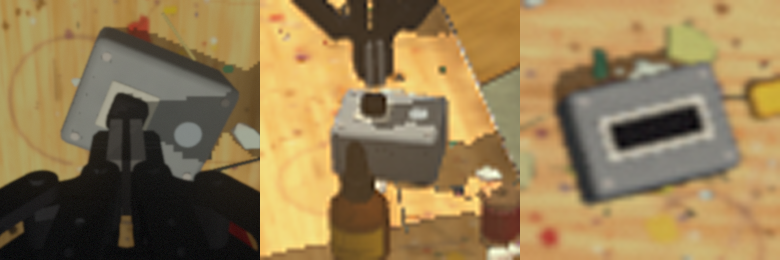

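Picture 7: the lamp key is latched (z = 0.050) and both boxes are unmoved. The tip is over the square key and clear of the window. I'll press in one stroke of about 22 mm and release at once.

play_rows(
  plan=[
    [5,0,0,0,0,0,1],
    [5,0,0,0,0,0,1],
    [2,0,0,0,0,0,1],
    [1,0,0,0,0,0,1],
    [1,0,0,0,0,0,1],
    [1,0,0,0,0,0,1],
    [1,0,0,0,0,0,1],
    [1,0,0,0,0,0,1],
    [1,0,0,0,0,0,1],
    [1,0,0,0,0,0,1],
    [1,0,0,0,0,0,1],
    [1,0,0,0,0,0,1],
    [0.5,0,0,0,0,0,1],
    [0.5,0,0,0,0,0,1],
    [0,0,0,0,0,0,1],
  ],
)

```text
clock: 13.38
eef_pos: [0.4333, 0.2472, 0.0502]
tool_rot: [-0.5, -0.5, 0.5, -0.5]
ft_force: [-1.3, -1.6, 1.8]
grip_width: 0.0
```

play_rows(
  plan=[
    [-2,0,0,0,0,0,1],
    [-4,0,0,0,0,0,1],
    [-8,0,0,0,0,0,1],
    [-20,0,0,0,0,0,1],
    [-35,0,0,0,0,0,1],
    [-40,0,0,0,0,0,1],
    [-20,0,0,0,0,0,1],
    [0,0,0,0,0,0,1],
    [0,0,0,0,0,0,1],
  ],
)

```text
clock: 14.13
eef_pos: [0.4346, 0.2479, 0.1814]
tool_rot: [0.502, 0.499, -0.498, 0.5]
ft_force: [-0.6, 0.0, -0.5]
grip_width: 0.0003
```

```bash
python3 - <<'E'
from chk import *
w=camera('wrist'); s=camera('side'); t=camera('top')
cr=lambda f,x,y,r:cv2.resize(f[y-r:y+r,x-r:x+r],(390,390),interpolation=cv2.INTER_CUBIC)
cv2.imwrite('pics/p8.png',np.hstack([cr(s['frame'],290,165,40),cr(s['frame'],310,240,130)])[:,:,::-1])
check(t);check(s)
for n in ['ink_a','eraser','thread_spool']: print(n,[np.round(r['centre'],4) for r in pinpoint(n,s)[:2]])
E
```

```text
power key z 0.0498 [474.1  -1.2]
lamp key z 0.0499 [ 428.9 -291.9]
shutter key z 0.6256 [446.  245.2]
power key z 0.0485 [472.1  -4.4]
lamp key z 0.0486 [ 427.5 -295.9]
shutter key z 0.2155 [443.6 240.2]
ink_a [array([ 0.3975, -0.133 ,  0.0012]), array([4.034e-01, 1.431e-01, 3.000e-04])]
eraser [array([ 0.5048, -0.1447, -0.0019])]
thread_spool [array([ 0.506 ,  0.1425, -0.0037])]
```

View pics/p8.png

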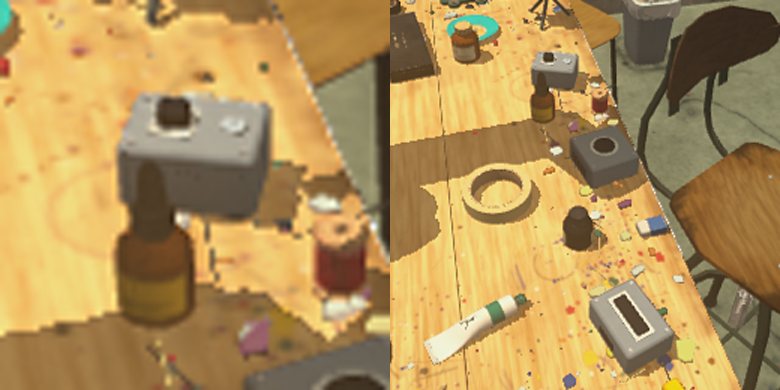

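Picture 8: the square key stands proud again, the round and bar keys are low, and everything else is still standing. I'm handing in.

```bash
python3 -c "
from chk import *
P=cloud(camera('side')); m=(np.hypot(P[...,0]-.4335,P[...,1]-.247)<.008)&(P[...,2]<.08)
print('shutter key z',np.median(P[m][:,2]),m.sum())
job_done(); print(get_obs()['clock'])"
```

```text
shutter key z 0.05570293374261304 24
the job is handed in; nothing more can be done
the job is handed in; nothing more can be done
```

The job is done and handed in: I pressed the three keys in the order asked with the closed gripper tip. The clock read about 14 s at the last move, well inside 56 s.

| Key | Pressed to (tip height) | Highest force read | Height afterwards |
|---|---|---|---|
| Power (round) | 0.050 m, hard stop | 11 N | about 0.050 m, latched |
| Lamp (bar) | 0.050 m, hard stop | 7 N | about 0.050 m, latched |
| Shutter (square) | 0.0502 m, about 7.8 mm of travel | 1.8 N | 0.0557 m, back up |

- **Shutter key check:** 0.0557 m is a little under the nominal 0.058 m. The side camera gave 0.0556 m for the same key before any press, so it matches the up position. My first two height readings after the press were invalid because the gripper was in the way, and the 0.0557 m figure replaced them.
- **Box positions:** the top camera puts all three boxes within about 0.5 mm of where they started.
- **Side camera:** it reads up to about 5 mm differently from the top camera. It did so before any contact too, so this is calibration or partial hiding, not movement.
- **Bystanders:** the bottles, eraser and spool are still standing, and their positions match the first look to within the networks' error of about 4 mm.

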